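# Set the plaster casts out to dry in mould order

## Robot

A 7-joint arm with a two-finger parallel gripper is mounted at the origin on the work surface. World frame = base frame: x ahead of the robot, y to its left, z up, the work surface at z = 0. Lengths are in m, angles in rad, forces in N, time in s.
With the tool pointing down it reaches from about 0.425 to 0.875 m from the base axis. Payload 8.4 kg.
Tool frame: the origin (TCP) lies midway between the tips of the shut fingers; the grasp point (between the pads) lies 19 mm behind it; z points along the fingers, y is the line along which they close (so a half turn about z gives the same grasp; the last joint's range is limited). The gripper opens to 87 mm and grips with 3 to 60 N. Pads are 19 mm wide; open, the fingers measure 117 mm over their backs; the gripper's body (75 mm by 190 mm) begins 51 mm behind the grasp point.
Start: joints at [-0.099, 0.333, 0.04, 1.465, -0.013, 1.343, -0.059], TCP at [0.65, -0, 0.223] pointing down, gripper open.
Joint ranges: [-2.58, 2.58], [-0.38, 2.09], [-1.3, 1.39], [0.25, 2.4], [-1.5, 4.64], [0.08, 2.09], [-2.65, 2.65]. Speed limits (rad/s): [2.22, 2.22, 2.79, 2.79, 3.14, 3.14, 3.14].

## Interface

Orientations are given as a unit quaternion [w, x, y, z].
In Python, from station import * gives the robot as it stands.
- The arm moves only by the tool play_rows, never from a script. Its argument "commands" is a list of rows, each a list of 6 numbers: the shift along the tool's x, y, z in cm, then the turn, a rotation vector about the tool's x, y, z in rad. In form: [[x, y, z, ax, ay, az], ...]. A call has exactly 10 rows; each row shifts and turns the commanded pose from where the row before left it, along the tool's axes as they then stand; what a row does not reach is not made up. A row lasts 1/10 s, in which the tool goes at most 50 mm and 8.59 degrees, less where a joint would pass 70% of its speed; a pose out of reach is approached as far as the arm can. A call is refused whole if a number of a shift passes 5 or a number of a turn 0.15, either way. A call with a gripper value outside its range is refused whole. "claw" is the gripper command: -1 is fully open, 1 is shut, values between are in proportion, set as the call begins (left out, the last holds). The fingers move at their own pace and stop on an object; "newtons" is the grip in N (left out, the last holds). Time passes only in rows, so rows that do not move let the fingers close, or fill a call up. It gives the time, the measured TCP pose, the force, the opening and the grip force at its end, in the units of the state.
- get_state(): the state, without advancing time (a new reading comes with each control period).
- snapshot(name): name is "scene" or "side" or "wrist"; returns the picture (384x512x3 uint8, red, green, blue); there is no depth.
- camera_info(name): a dict with "fx", "fy", "cx", "cy" (pixels), "R" (3x3) and "t" (3): a world point X has camera coordinates R X + t. Camera axes: x right, y down, z forward; pixel columns grow to the right and rows downward; lengths in m; the calibration is good to about 2 mm. A picture is of the moment at which its call begins: read the wrist's pose just before it. camera_info takes no time and is no camera call; for the wrist camera it gives the pose at the moment of the call.
- finish_job(): hands the job in; it is judged then, once.
The state is a dict: "clock": time; "joint_positions": joint angles; "joint_velocities": joint speeds; "effort": joint torques, N m; "tool_pos": TCP position; "tcp_rot": TCP orientation; "force": force on the tool from outside, world axes, zero at the start; "moment": the same for the moment, N m; "finger_gap": finger opening in m; "grasp_force": force on a finger pad.
Only numpy, scipy, OpenCV 4.12 (cv2) and the standard library are available. Lean on these libraries where they do the work, as an engineer would, in place of code of your own. Each camera call takes 0.05 s, during which the arm holds its last target. There are 200 camera calls.

## Task

Move the four plaster casts from their mould plates on the ware board to the drying rack, one in each bay, keeping their order so that they can be matched to their moulds later: the cast that stands leftmost on the board, as seen from the robot, goes in the bay next to the rack's start post, the second from the left in the next bay, and so on to the far end. Set each down gently, upright and flat on the deck in the middle of its bay; the plaster is brittle, so never let one drop.

Things in the scene. Friction and masses are not known exactly. Their poses are not given: they have to be found in the camera images.
- cast_round: Loose solid white plaster cast, 48 mm tall, about 110 g, standing upright on its own mould plate at the start. Round, 46 mm diameter up to 36 mm height, with a domed top. Origin: centre of its underside, z up.
- cast_square: Loose solid white plaster cast, 48 mm tall, about 110 g, standing upright on its own mould plate at the start. Square, 44 x 44 mm up to 36 mm height, with a smaller 30 mm square step on top; sides along its x and y. Origin: centre of its underside, z up.
- cast_cross: Loose solid white plaster cast, 48 mm tall, about 110 g, standing upright on its own mould plate at the start. Plus-shaped seen from above: two bars 50 mm long and 18 mm wide, along its x and y, full height. Origin: centre of its underside, z up.
- cast_oblong: Loose solid white plaster cast, 48 mm tall, about 110 g, standing upright on its own mould plate at the start. Oblong, 52 mm along its x and 28 mm along its y up to 42 mm height, with a low 44 x 14 mm ridge on top. Origin: centre of its underside, z up.
- mould_round: Fixed black plastic mould plate, 12 mm thick, on a wooden ware board 18 mm thick. Round, 58 mm diameter; the round cast stands on it. The four plates lie in one straight row, 72 mm apart, in any order. Origin: centre of its underside, 18 mm above the table; x across the row, away from the robot; y along the row, to the robot's left.
- mould_square: Fixed black plastic mould plate, 12 mm thick, on a wooden ware board 18 mm thick. Square, 56 mm; the square cast stands on it. The four plates lie in one straight row, 72 mm apart, in any order. Origin: centre of its underside, 18 mm above the table; x across the row, away from the robot; y along the row, to the robot's left.
- mould_cross: Fixed black plastic mould plate, 12 mm thick, on a wooden ware board 18 mm thick. Plus-shaped, bars 60 x 28 mm; the cross cast stands on it. The four plates lie in one straight row, 72 mm apart, in any order. Origin: centre of its underside, 18 mm above the table; x across the row, away from the robot; y along the row, to the robot's left.
- mould_oblong: Fixed black plastic mould plate, 12 mm thick, on a wooden ware board 18 mm thick. Oblong, 64 mm along x and 40 mm along y; the oblong cast stands on it. The four plates lie in one straight row, 72 mm apart, in any order. Origin: centre of its underside, 18 mm above the table; x across the row, away from the robot; y along the row, to the robot's left.
- rack: Fixed wooden rack, 130 (x) x 336 mm (y), flat deck 30 mm above the table. Five strips along x, 10 mm thick, 12 mm above the deck, part it into four open-ended bays 62 mm wide, centres at x = 0, y = 108, 36, -36, -108 mm; the 19 mm beyond the outer strips are no bay. Origin: underside centre, on the table; x away from the robot, y to its left. Rack and board may swap sides, each turned up to 0.3 rad.
- post: Start post: fixed dark wooden stub, 16 mm thick with a 22 mm ball on top, 51 mm tall, on the deck at one end of the rack (y = +157 or -157 mm of the rack; the other end has only a flat pad 6 mm high). It marks the end from which the row starts. Origin: centre of its underside on the deck.
There are look-alikes about, which are no part of the job. What is shaped like the cast_oblong but red or yellow is not meant.

How it is judged:
At the end, for the whole second after the job is handed in: Each cast released, at rest, upright (0.12 rad), flat on the deck (5 mm in height), one to a bay, within 16 mm of the bay centre across the rack and 14 mm along it; counted from the start post the casts follow the left-to-right order of their moulds (x of cast_round in the frame of rack between -0.016 and 0.016 m and (y of cast_round in the frame of rack between 0.094 and 0.122 m or y of cast_round in the frame of rack between 0.022 and 0.05 m or y of cast_round in the frame of rack between -0.05 and -0.022 m or y of cast_round in the frame of rack between -0.122 and -0.094 m) and z of cast_round in the frame of rack between 0.026 and 0.035 m and angle between each of cast_round, cast_square, cast_cross, cast_oblong's own z axis and vertical below 0.12 rad and linear speed of each of cast_round, cast_square, cast_cross, cast_oblong below 0.02 m/s and contact force between each of cast_round, cast_square, cast_cross, cast_oblong and the fingers below 0.05 N and x of cast_square in the frame of rack between -0.016 and 0.016 m and (y of cast_square in the frame of rack between 0.094 and 0.122 m or y of cast_square in the frame of rack between 0.022 and 0.05 m or y of cast_square in the frame of rack between -0.05 and -0.022 m or y of cast_square in the frame of rack between -0.122 and -0.094 m) and z of cast_square in the frame of rack between 0.026 and 0.035 m and x of cast_cross in the frame of rack between -0.016 and 0.016 m and (y of cast_cross in the frame of rack between 0.094 and 0.122 m or y of cast_cross in the frame of rack between 0.022 and 0.05 m or y of cast_cross in the frame of rack between -0.05 and -0.022 m or y of cast_cross in the frame of rack between -0.122 and -0.094 m) and z of cast_cross in the frame of rack between 0.026 and 0.035 m and x of cast_oblong in the frame of rack between -0.016 and 0.016 m and (y of cast_oblong in the frame of rack between 0.094 and 0.122 m or y of cast_oblong in the frame of rack between 0.022 and 0.05 m or y of cast_oblong in the frame of rack between -0.05 and -0.022 m or y of cast_oblong in the frame of rack between -0.122 and -0.094 m) and z of cast_oblong in the frame of rack between 0.026 and 0.035 m and ((y of mould_square in the frame of mould_round below 0 m and ((horizontal distance between cast_round and post below 0.085 m and horizontal distance between cast_square and post above 0.085 m) or (horizontal distance between cast_round and post below 0.157 m and horizontal distance between cast_square and post above 0.157 m) or (horizontal distance between cast_round and post below 0.229 m and horizontal distance between cast_square and post above 0.229 m))) or (y of mould_square in the frame of mould_round above 0 m and ((horizontal distance between cast_square and post below 0.085 m and horizontal distance between cast_round and post above 0.085 m) or (horizontal distance between cast_square and post below 0.157 m and horizontal distance between cast_round and post above 0.157 m) or (horizontal distance between cast_square and post below 0.229 m and horizontal distance between cast_round and post above 0.229 m)))) and ((y of mould_cross in the frame of mould_round below 0 m and ((horizontal distance between cast_round and post below 0.085 m and horizontal distance between cast_cross and post above 0.085 m) or (horizontal distance between cast_round and post below 0.157 m and horizontal distance between cast_cross and post above 0.157 m) or (horizontal distance between cast_round and post below 0.229 m and horizontal distance between cast_cross and post above 0.229 m))) or (y of mould_cross in the frame of mould_round above 0 m and ((horizontal distance between cast_cross and post below 0.085 m and horizontal distance between cast_round and post above 0.085 m) or (horizontal distance between cast_cross and post below 0.157 m and horizontal distance between cast_round and post above 0.157 m) or (horizontal distance between cast_cross and post below 0.229 m and horizontal distance between cast_round and post above 0.229 m)))) and ((y of mould_oblong in the frame of mould_round below 0 m and ((horizontal distance between cast_round and post below 0.085 m and horizontal distance between cast_oblong and post above 0.085 m) or (horizontal distance between cast_round and post below 0.157 m and horizontal distance between cast_oblong and post above 0.157 m) or (horizontal distance between cast_round and post below 0.229 m and horizontal distance between cast_oblong and post above 0.229 m))) or (y of mould_oblong in the frame of mould_round above 0 m and ((horizontal distance between cast_oblong and post below 0.085 m and horizontal distance between cast_round and post above 0.085 m) or (horizontal distance between cast_oblong and post below 0.157 m and horizontal distance between cast_round and post above 0.157 m) or (horizontal distance between cast_oblong and post below 0.229 m and horizontal distance between cast_round and post above 0.229 m)))) and ((y of mould_cross in the frame of mould_square below 0 m and ((horizontal distance between cast_square and post below 0.085 m and horizontal distance between cast_cross and post above 0.085 m) or (horizontal distance between cast_square and post below 0.157 m and horizontal distance between cast_cross and post above 0.157 m) or (horizontal distance between cast_square and post below 0.229 m and horizontal distance between cast_cross and post above 0.229 m))) or (y of mould_cross in the frame of mould_square above 0 m and ((horizontal distance between cast_cross and post below 0.085 m and horizontal distance between cast_square and post above 0.085 m) or (horizontal distance between cast_cross and post below 0.157 m and horizontal distance between cast_square and post above 0.157 m) or (horizontal distance between cast_cross and post below 0.229 m and horizontal distance between cast_square and post above 0.229 m)))) and ((y of mould_oblong in the frame of mould_square below 0 m and ((horizontal distance between cast_square and post below 0.085 m and horizontal distance between cast_oblong and post above 0.085 m) or (horizontal distance between cast_square and post below 0.157 m and horizontal distance between cast_oblong and post above 0.157 m) or (horizontal distance between cast_square and post below 0.229 m and horizontal distance between cast_oblong and post above 0.229 m))) or (y of mould_oblong in the frame of mould_square above 0 m and ((horizontal distance between cast_oblong and post below 0.085 m and horizontal distance between cast_square and post above 0.085 m) or (horizontal distance between cast_oblong and post below 0.157 m and horizontal distance between cast_square and post above 0.157 m) or (horizontal distance between cast_oblong and post below 0.229 m and horizontal distance between cast_square and post above 0.229 m)))) and ((y of mould_oblong in the frame of mould_cross below 0 m and ((horizontal distance between cast_cross and post below 0.085 m and horizontal distance between cast_oblong and post above 0.085 m) or (horizontal distance between cast_cross and post below 0.157 m and horizontal distance between cast_oblong and post above 0.157 m) or (horizontal distance between cast_cross and post below 0.229 m and horizontal distance between cast_oblong and post above 0.229 m))) or (y of mould_oblong in the frame of mould_cross above 0 m and ((horizontal distance between cast_oblong and post below 0.085 m and horizontal distance between cast_cross and post above 0.085 m) or (horizontal distance between cast_oblong and post below 0.157 m and horizontal distance between cast_cross and post above 0.157 m) or (horizontal distance between cast_oblong and post below 0.229 m and horizontal distance between cast_cross and post above 0.229 m))))); the robot touches nothing.
It fails at once if the round cast is dropped: it falls free of the fingers at over 0.7 m/s (a drop of more than about 25 mm) (linear speed of cast_round above 0.7 m/s and contact force between cast_round and the fingers below 0.05 N).
It fails at once if the square cast is dropped: it falls free of the fingers at over 0.7 m/s (a drop of more than about 25 mm) (linear speed of cast_square above 0.7 m/s and contact force between cast_square and the fingers below 0.05 N).
It fails at once if the cross cast is dropped: it falls free of the fingers at over 0.7 m/s (a drop of more than about 25 mm) (linear speed of cast_cross above 0.7 m/s and contact force between cast_cross and the fingers below 0.05 N).
It fails at once if the oblong cast is dropped: it falls free of the fingers at over 0.7 m/s (a drop of more than about 25 mm) (linear speed of cast_oblong above 0.7 m/s and contact force between cast_oblong and the fingers below 0.05 N).
It also fails if it takes over 106 s, if anything falls off the work surface, if the arm or the gripper's body presses on something with over 40 N, if the wrist force passes 120 N, or if a joint passes its speed limit or range.

## Working session

There is one attempt and no reset: what is moved stays moved. The work goes in short steps, Python scripts to look and compute and a tool call to move; the robot and the scene stay as the last step left them, time stands still between calls to the robot, and variables do not carry over. Pictures are saved under pics/ and viewed, at most 14 in all, crops included, and the job is handed in when it is done.

Besides the shell and the picture viewer there is one more tool, called after "Call:" as a command line: name --pt "numbers of a row" for each row, then --argument value for the rest. play_rows: Moves the arm, as the interface text tells. Its arguments: {"type":"object","properties":{"commands":{"type":"array"},"claw":{"type":"number"},"newtons":{"type":"number"}},"required":["commands"]}

```bash
mkdir -p pics; python3 - <<'E'
from station import *
import cv2,numpy as np
s=get_state();print(s['tool_pos'],s['tcp_rot'],s['finger_gap'],s['clock'])
for n in ['scene','side']:
    im=snapshot(n);c=camera_info(n);cv2.imwrite(f'pics/{n}0.png',cv2.cvtColor(im,cv2.COLOR_RGB2BGR));print(n,c)
E
```

```text
[ 6.49538765e-01 -4.90077265e-05  2.21641969e-01] [-5.20298478e-04  7.07116541e-01  7.07096565e-01 -6.12410419e-04] 0.08703732513359101 0.0
scene {'fx': 379.1799555687325, 'fy': 379.1799555687325, 'cx': 256.66861514777804, 'cy': 195.13791892529812, 'R': array([[-0.35556575,  0.93453012,  0.01504808],
       [ 0.48360758,  0.19773056, -0.85265839],
       [-0.79981042, -0.29589876, -0.52225207]]), 't': array([ 0.17680152, -0.19165265,  1.41128592])}
side {'fx': 379.61289188933983, 'fy': 379.61289188933983, 'cx': 255.83284621644813, 'cy': 192.7384464238812, 'R': array([[ 0.92976395, -0.36787984,  0.01426281],
       [-0.20372088, -0.54637208, -0.81238867],
       [ 0.30665421,  0.75242407, -0.58294186]]), 't': array([-0.49970143,  0.14687652,  0.71005774])}
```

View pics/scene0.png

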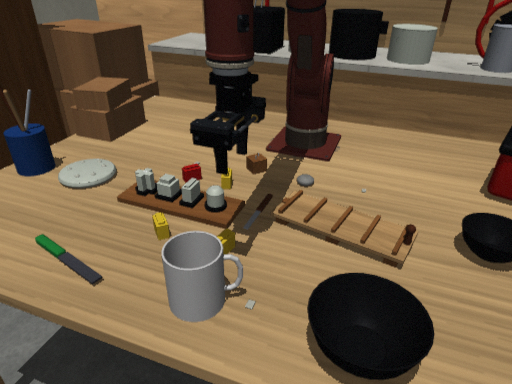

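View pics/side0.png

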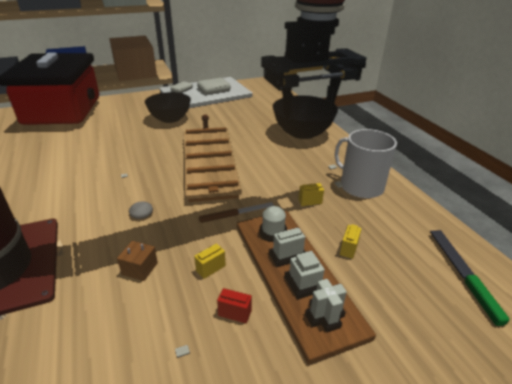

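Scene: white casts on the board, from the robot's left (image right) to right: round (215,197), oblong (190,192), square (168,187), cross (147,181). The rack is at +y, with the post at (409,233) on its +y end. Look-alikes are red (192,172), and yellow (227,180), (160,226) and (228,240).

```bash
cat > h.py <<'E'
from station import *
import cv2,numpy as np
def ray(c,uv,z):
    d=c['R'].T@np.array([(uv[0]-c['cx'])/c['fx'],(uv[1]-c['cy'])/c['fy'],1]);o=-c['R'].T@c['t']
    return (o+d*(z-o[2])/d[2])
def proj(c,X):
    p=c['R']@np.array(X)+c['t'];return np.array([c['fx']*p[0]/p[2]+c['cx'],c['fy']*p[1]/p[2]+c['cy']])
def snap(n,f):
    c=camera_info(n);im=cv2.cvtColor(snapshot(n),cv2.COLOR_RGB2BGR);cv2.imwrite(f'pics/{f}.png',im);return c,im
E
python3 - <<'E'
from h import *
c=camera_info('scene')
for n,uv,z in [('round top',(215,188),.078),('obl',(191,183),.075),('sq',(168,179),.078),('cross',(146,172),.078),('board L',(118,197),.018),('board R',(233,222),.018),('board far R',(243,203),.018),('post ball',(410,230),.075),('rack near R',(404,261),.03),('rack near L',(274,220),.03),('yel',(227,186),0.02),('red',(192,180),.02),('yel2',(160,230),.02),('yel3',(228,243),.02),('mug',(197,312),0)]: print(n,ray(c,uv,z).round(3))
c=camera_info('side')
for n,uv,z in [('round top',(273,208),.078),('obl',(289,234),.075),('sq',(306,258),.078),('cross',(327,288),.078),('post ball',(205,119),.075),('rack c1',(183,199),.03),('rack c2',(239,194),.03)]: print(n,ray(c,uv,z).round(3))
c,im=snap('wrist','w0');print(-c['R'].T@c['t'],c['R'].round(2),c['fx'])
E
```

```text
round top [ 0.537 -0.1    0.078]
obl [ 0.533 -0.172  0.075]
sq [ 0.542 -0.236  0.078]
cross [ 0.531 -0.313  0.078]
board L [ 0.591 -0.372  0.018]
board R [ 0.58  -0.032  0.018]
board far R [ 0.489 -0.043  0.018]
post ball [0.534 0.374 0.075]
rack near R [0.589 0.373 0.03 ]
rack near L [0.55  0.065 0.03 ]
yel [ 0.426 -0.119  0.02 ]
red [ 0.433 -0.23   0.02 ]
yel2 [ 0.678 -0.18   0.02 ]
yel3 [ 0.663 -0.008  0.02 ]
mug [0.853 0.013 0.   ]
round top [ 0.533 -0.101  0.078]
obl [ 0.531 -0.179  0.075]
sq [ 0.53  -0.247  0.078]
cross [ 0.53  -0.316  0.078]
post ball [0.518 0.351 0.075]
rack c1 [0.383 0.056 0.03 ]
rack c2 [0.507 0.03  0.03 ]
[0.64994156 0.07304028 0.38473482] [[ 1.    0.   -0.  ]
 [ 0.   -0.96  0.26]
 [-0.   -0.26 -0.96]] 331.9797197471692
```

View pics/w0.png

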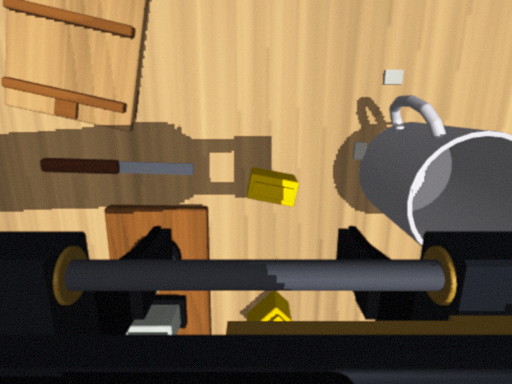

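The wrist view shows the rack's near strips at upper left, a knife at (115,168), the board at (155,215) and a yellow block at (272,187). The mug is on the right. Positions agree within 1–2 cm across views, so I'll move over the board for a close view.

Call:
play_rows --pt "-3 -1.5 -1 0 0 0" --pt "-3 -1.5 -1 0 0 0" --pt "-3 -1.5 -1 0 0 0" --pt "-3 -1.5 -1 0 0 0" --pt "-3 -1.5 -1 0 0 0" --pt "-3 -1.5 -1 0 0 0" --pt "-3 -1.5 -1 0 0 0" --pt "-3 -1.5 -1 0 0 0" --pt "0 0 0 0 0 0" --pt "0 0 0 0 0 0" --claw -1 --newtons 15

```text
clock: 1.15
tool_pos: [0.5297, -0.2406, 0.3026]
tcp_rot: [0.0, 0.708, 0.706, 0.0]
force: [0.2, 0.5, -0.3]
finger_gap: 0.0869
grasp_force: 0.0
```

```bash
python3 - <<'E'
from h import *
s=get_state();print(s['tool_pos'],s['tcp_rot'])
c,im=snap('wrist','w1')
import pickle;pickle.dump(c,open('c1.pkl','wb'))
E
```

```text
[ 0.52967835 -0.24058883  0.30262481] [4.72134090e-05 7.07742938e-01 7.06470034e-01 1.50310406e-04]
```

View pics/w1.png

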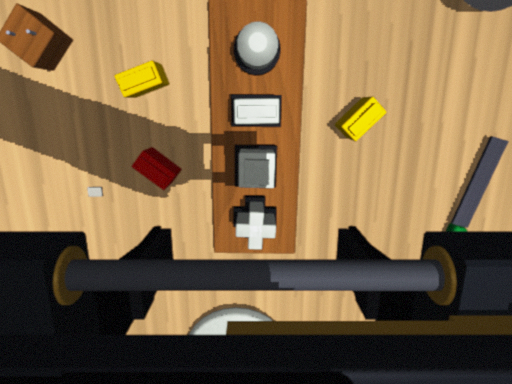

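The close view shows, top to bottom (robot's left to right): round (258,45), oblong (256,110), square (257,168), cross (256,222), all white on black plates. The red block (157,168) and yellow blocks (140,78), (362,118) are outside the board, so the choice is confirmed. Next I'll move to the rack view, with a short measurement in between.

```bash
cat > m1.py <<'E'
from h import *
import pickle
c=pickle.load(open('c1.pkl','rb'));im=cv2.imread('pics/w1.png')
hsv=cv2.cvtColor(im,cv2.COLOR_BGR2HSV)
# board edges: brown pixels
for v in (20,70,140,190,240):
    row=im[v].astype(int); 
    b=(hsv[v,:,1]>130)&(hsv[v,:,2]<150)&(hsv[v,:,0]<12)
    u=np.where(b[195:320])[0]+195
    e=[ray(c,(u.min(),v),.018),ray(c,(u.max(),v),.018)];print(v,u.min(),u.max(),e[0].round(4)[:2],e[1].round(4)[:2])
g=((hsv[...,1]<70)&(hsv[...,2]>60)).astype(np.uint8);g[:, :215]=0;g[:,300:]=0;g[250:]=0
cs,_=cv2.findContours(g,cv2.RETR_EXTERNAL,cv2.CHAIN_APPROX_NONE)
for k in cs:
    if cv2.contourArea(k)<200: continue
    print('gray',cv2.boundingRect(k),cv2.minAreaRect(k))
d=((hsv[...,2]<45)).astype(np.uint8);d|=g;d[:,:215]=0;d[:,300:]=0;d[250:]=0
cs,_=cv2.findContours(d,cv2.RETR_EXTERNAL,cv2.CHAIN_APPROX_NONE)
for k in cs:
    if cv2.contourArea(k)<200: continue
    print('all',cv2.boundingRect(k),cv2.minAreaRect(k))
for n,y,x in [('r',-.1,.535),('o',-.172,.532),('s',-.244,.53),('c',-.316,.53)]:
    print(n,proj(c,(x,y,.03)),proj(c,(x,y,.078)))
E
python3 m1.py; python3 - <<'E'
import cv2;im=cv2.imread('pics/w1.png')[0:255,195:320];cv2.imwrite('pics/w1c.png',cv2.resize(im,None,fx=2.35,fy=2.35,interpolation=2))
E
```

```text
Traceback (most recent call last):
  File "m1.py", line 10, in <module>
    e=[ray(c,(u.min(),v),.018),ray(c,(u.max(),v),.018)];print(v,u.min(),u.max(),e[0].round(4)[:2],e[1].round(4)[:2])
              ~~~~~^^
ValueError: zero-size array to reduction operation minimum which has no identity
```

View pics/w1c.png

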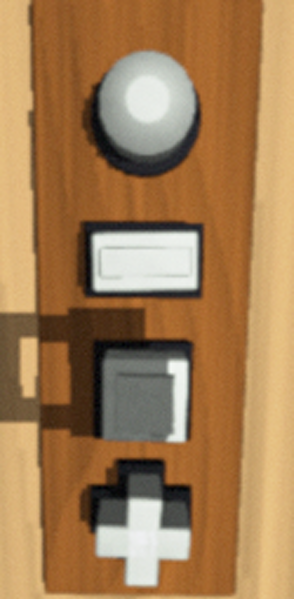

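Call:
play_rows --pt "5 0 0 0 0 0" --pt "5 0 0 0 0 0" --pt "5 -0.5 0 0 0 0" --pt "5 -0.5 0 0 0 0" --pt "5 -0.5 0 0 0 0" --pt "5 -0.5 0 0 0 0" --pt "5 0 0 0 0 0" --pt "3 0 0 0 0 0" --pt "0 0 0 0 0 0" --pt "0 0 0 0 0 0"

```text
clock: 2.2
tool_pos: [0.5095, 0.1405, 0.3019]
tcp_rot: [-0.0, 0.706, 0.708, -0.001]
force: [-0.7, -0.3, 0.5]
finger_gap: 0.0869
grasp_force: 0.0
```

```bash
python3 - <<'E'
from h import *
s=get_state();print(s['tool_pos'],s['tcp_rot'])
c,im=snap('wrist','w2')
import pickle;pickle.dump(c,open('c2.pkl','wb'))
E
```

```text
[0.50950736 0.14051002 0.30185524] [-3.09091109e-04  7.05886722e-01  7.08324425e-01 -5.90515994e-04]
```

View pics/w2.png

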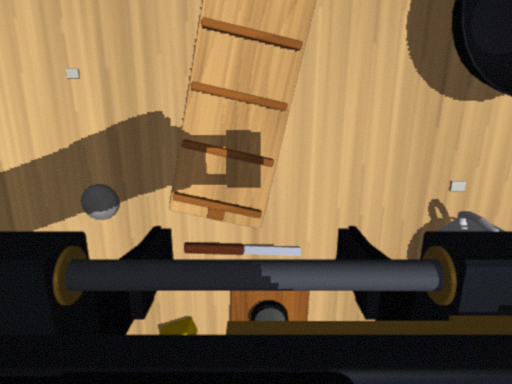

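The close crop shows the four casts nearly square to the board. The rack view shows four strips at (217,206), (228,153), (239,97) and (251,33), with the flat pad at (217,213), so the post is at the other (+y) end.

```bash
cat > m2.py <<'E'
from h import *
import pickle
c=pickle.load(open('c1.pkl','rb'))
o=lambda u,v:(195+(u+.5)/2.35-.5,(v+.5)/2.35-.5)
P={}
for n,uv,z in [('obl',(144.5,261),.072),('sq',(146.5,398),.066),('cross',(143,538),.078)]:
    P[n]=ray(c,o(*uv),z)[:2];print(n,P[n].round(4))
for n,uv,z in [('obl plate top-left',(83,222),.03),('oblR',(203,298),.03),('crossL',(96,541),.078),('crossR',(190,541),.078),('round bodyL',(98,105),.066),('R',(197,105),.066),('round platebot',(148,176),.03),('dometop',(147,50),.07),('boardTL',(33,2),.018),('boardTR',(263,2),.018),('boardBL',(47,592),.018),('boardBR',(236,595),.018)]: print(n,ray(c,o(*uv),z)[:2].round(4))
c=pickle.load(open('c2.pkl','rb'));im=cv2.imread('pics/w2.png');hsv=cv2.cvtColor(im,cv2.COLOR_BGR2HSV)
Q=[];E=[]
for a,b,y in [((173,197),(260,214),-.144),((182,145),(272,162),-.072),((191,87),(286,106),0),((202,22),(301,46),.072)]:
    A=ray(c,a,.042)[:2];B=ray(c,b,.042)[:2];print(y,A.round(4),B.round(4),'len',np.linalg.norm(B-A).round(4),'mid',((A+B)/2).round(4),'yaw',np.arctan2(*(B-A)[::-1]).round(3));Q.append((A+B)/2)
Q=np.array(Q);k=np.polyfit([-.144,-.072,0,.072],Q,1);print(k,'yaw',np.arctan2(-k[0][0],k[0][1]))
E
python3 m2.py
```

```text
obl [ 0.5321 -0.1757]
sq [ 0.5332 -0.2449]
cross [ 0.5313 -0.318 ]
obl plate top-left [ 0.4995 -0.1562]
oblR [ 0.5644 -0.1963]
crossL [ 0.5063 -0.3196]
crossR [ 0.5562 -0.3197]
round bodyL [ 0.5102 -0.1042]
R [ 0.557  -0.1043]
round platebot [ 0.5342 -0.1331]
dometop [ 0.5333 -0.0816]
boardTL [ 0.4752 -0.0478]
boardTR [ 0.5932 -0.048 ]
boardBL [ 0.4715 -0.3771]
boardBR [ 0.5896 -0.3794]
-0.144 [0.4018 0.0936] [0.5172 0.0703] len 0.1177 mid [0.4595 0.0819] yaw -0.199
-0.072 [0.4174 0.1622] [0.532  0.1409] len 0.1166 mid [0.4747 0.1515] yaw -0.184
0 [0.4321 0.2324] [0.548  0.2105] len 0.118 mid [0.4901 0.2215] yaw -0.186
0.072 [0.4482 0.304 ] [0.5637 0.2788] len 0.1182 mid [0.5059 0.2914] yaw -0.215
[[0.21494867 0.96999694]
 [0.49029161 0.22151441]] yaw -0.21807332008743646
```

Board poses (x, y): round (0.5335, −0.104), oblong (0.532, −0.176), square (0.532, −0.247), cross (0.531, −0.319), yaw about 0. The rack origin is (0.490, 0.2215) with yaw −0.215, and spacings and lengths match. Bays counted from the post: (0.513, 0.327), (0.498, 0.257), (0.483, 0.186), (0.467, 0.116). I'm picking the round first.

Call:
play_rows --pt "-3.5 0.35 2.15 0 0 0" --pt "-3.5 0.35 2.15 0 0 0" --pt "-3.5 0.35 2.15 0 0 0" --pt "-3.5 0.35 2.15 0 0 0" --pt "-3.5 0.35 2.15 0 0 0" --pt "-3.5 0.35 2.15 0 0 0" --pt "-3.5 0.35 2.15 0 0 0" --pt "0 0 0 0 0 0" --pt "0 0 1.5 0 0 0" --pt "0 0 1.5 0 0 0"

```text
clock: 3.25
tool_pos: [0.5345, -0.1071, 0.122]
tcp_rot: [0.0, 0.708, 0.706, 0.0]
force: [-0.9, 0.1, -0.3]
finger_gap: 0.0871
grasp_force: 0.0
```

Call:
play_rows --pt "0 0 1.5 0 0 0" --pt "0 0 1.5 0 0 0" --pt "0 0 1.5 0 0 0" --pt "0 0 1.5 0 0 0" --pt "0 0 1 0 0 0" --pt "0 0 0.8 0 0 0" --pt "0 0 0.6 0 0 0" --pt "0 0 0 0 0 0" --pt "0 0 0 0 0 0" --pt "0 0 0 0 0 0"

```text
clock: 4.25
tool_pos: [0.535, -0.1061, 0.0386]
tcp_rot: [0.0, 0.707, 0.707, 0.0]
force: [0.1, -0.3, 1.3]
finger_gap: 0.0869
grasp_force: 0.0
```

Call:
play_rows --pt "0 0 0 0 0 0" --pt "0 0 0 0 0 0" --pt "0 0 0 0 0 0" --pt "0 0 0 0 0 0" --pt "0 0 0 0 0 0" --pt "0 0 0 0 0 0" --pt "0 0 0 0 0 0" --pt "0 0 0 0 0 0" --pt "0 0 0 0 0 0" --pt "0 0 0 0 0 0" --claw 1 --newtons 20

```text
clock: 5.25
tool_pos: [0.5345, -0.106, 0.038]
tcp_rot: [-0.0, 0.707, 0.707, -0.0]
force: [-0.5, -0.2, 0.2]
finger_gap: 0.0451
grasp_force: 20.0
```

Call:
play_rows --pt "0 0 -0.5 0 0 0" --pt "0 0 -1.5 0 0 0" --pt "0 0 -2 0 0 0" --pt "0 0 -2 0 0 0" --pt "0 0 -2 0 0 0" --pt "0 0 -2 0 0 0" --pt "0 0 -1.5 0 0 0" --pt "0 0 -0.5 0 0 0" --pt "1 0 0 0 0 0" --pt "2.2 0 0 0 0 0"

```text
clock: 6.25
tool_pos: [0.534, -0.0749, 0.1573]
tcp_rot: [-0.0, 0.708, 0.706, -0.0]
force: [0.2, 0.8, -0.7]
finger_gap: 0.0455
grasp_force: 20.0
```

Call:
play_rows --pt "4 -0.25 0 0 0 0" --pt "4.7 -0.25 0 0 0 0" --pt "4.7 -0.25 0 0 0 0" --pt "4.7 -0.25 0 0 0 0" --pt "4.7 -0.25 0 0 0 0" --pt "4.7 -0.25 0 0 0 0" --pt "4.7 -0.25 0 0 0 0" --pt "4.5 -0.25 0 0 0 0" --pt "2.4 -0.15 0 0 0 0" --pt "1 0 0 0 0 0"

```text
clock: 7.25
tool_pos: [0.5106, 0.3308, 0.1566]
tcp_rot: [-0.001, 0.705, 0.709, -0.001]
force: [-0.4, -0.3, -1.8]
finger_gap: 0.0455
grasp_force: 20.0
```

```bash
python3 - <<'E'
from h import *
s=get_state();print(s['tool_pos'],s['finger_gap'],s['grasp_force'])
c,im=snap('wrist','w3')
c,im=snap('scene','s3');cv2.imwrite('pics/s3c.png',cv2.resize(im[90:290,180:440],None,fx=3,fy=3))
E
```

```text
[0.51062171 0.33081092 0.15659118] 0.04549099357166459 19.996836011996493
```

View pics/s3c.png

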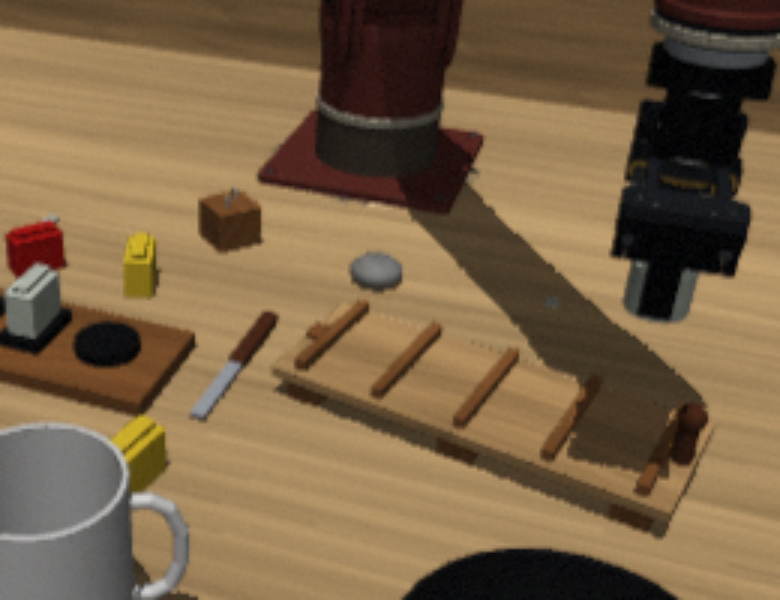

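The round cast is held above the far bay. In the crop the strips' centres are (333,334), (407,359), (486,386), (568,418) and (661,454), with the post at (690,432). I'll check the rack against these.

```bash
python3 - <<'E'
from h import *
c=camera_info('scene')
Q=[ray(c,(180+(u+.5)/3-.5,90+(v+.5)/3-.5),.042)[:2] for u,v in [(333,334),(407,359),(486,386),(568,418),(661,454)]]
print(np.round(Q,4));k=np.polyfit([-.144,-.072,0,.072,.144],np.array(Q),1);print(k)
E
```

```text
[[0.468  0.0832]
 [0.4823 0.1523]
 [0.497  0.2214]
 [0.5166 0.289 ]
 [0.5368 0.3596]]
[[0.23885072 0.95771759]
 [0.50013521 0.22112743]]
```

```bash
python3 - <<'E'
from h import *
import pickle
c=pickle.load(open('c2.pkl','rb'))
for p in [(170,210),(261,226)]: print(ray(c,p,.03).round(4))
im=cv2.imread('pics/w2.png')[0:240,150:330];cv2.imwrite('pics/w2c.png',cv2.resize(im,None,fx=2.5,fy=2.5,interpolation=2))
c=camera_info('scene')
for p in [(404,268),(273,215)]: print(ray(c,p,.015).round(4))
E
```

```text
[0.3935 0.0715 0.03  ]
[0.5189 0.0486 0.03  ]
[0.5937 0.3763 0.015 ]
[0.5089 0.0494 0.015 ]
```

View pics/w2c.png

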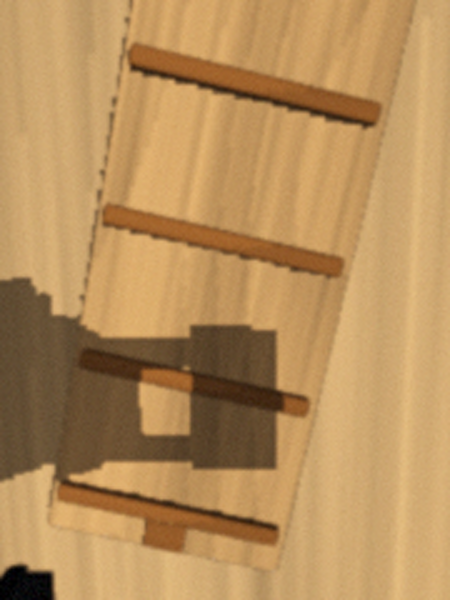

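Call:
play_rows --pt "0 0.3 0 0 0 0" --pt "0 0 0 0 0 0" --pt "0 0 0 0 0 0" --pt "0 0 1 0 0 0" --pt "0 0 2 0 0 0" --pt "0 0 2 0 0 0" --pt "0 0 2 0 0 0" --pt "0 0 1 0 0 0" --pt "0 0 0 0 0 0" --pt "0 0 0 0 0 0"

```text
clock: 8.35
tool_pos: [0.5163, 0.3271, 0.0785]
tcp_rot: [0.0, 0.707, 0.707, 0.0]
force: [-0.0, -0.4, -0.2]
finger_gap: 0.0446
grasp_force: 20.0
```

Call:
play_rows --pt "0 0 1 0 0 0" --pt "0 0 1 0 0 0" --pt "0 0 0.8 0 0 0" --pt "0 0 0.5 0 0 0" --pt "0 0 0.3 0 0 0" --pt "0 0 0.2 0 0 0" --pt "0 0 0.1 0 0 0" --pt "0 0 0.1 0 0 0" --pt "0 0 0 0 0 0" --pt "0 0 0 0 0 0"

```text
clock: 9.35
tool_pos: [0.5162, 0.3271, 0.0383]
tcp_rot: [0.0, 0.707, 0.707, 0.0]
force: [-0.3, -0.6, -1.0]
finger_gap: 0.0451
grasp_force: 20.0
```

Call:
play_rows --pt "0 0 0 0 0 0" --pt "0 0 0 0 0 0" --pt "0 0 0 0 0 0" --pt "0 0 0 0 0 0" --pt "0 0 0 0 0 0" --pt "0 0 0 0 0 0" --pt "0 0 -2 0 0 0" --pt "0 0 -3 0 0 0" --pt "0 0 -4 0 0 0" --pt "0 0 -3 0 0 0" --claw -1

```text
clock: 10.35
tool_pos: [0.5164, 0.3273, 0.1604]
tcp_rot: [0.0, 0.707, 0.707, 0.001]
force: [0.6, 0.9, 0.1]
finger_gap: 0.0866
grasp_force: 0.0
```

Call:
play_rows --pt "-5 0.2 0 0 0 0" --pt "-5 0.2 0 0 0 0" --pt "-5 0.2 0 0 0 0" --pt "-5 0.2 0 0 0 0" --pt "-5 0.2 0 0 0 0" --pt "-5 0.2 0 0 0 0" --pt "-5 0.2 0 0 0 0" --pt "-5 0.2 0 0 0 0" --pt "-5 0.1 0 0 0 0" --pt "-5 0 0 0 0 0"

```text
clock: 11.35
tool_pos: [0.5329, -0.1746, 0.1583]
tcp_rot: [0.0, 0.707, 0.707, 0.0]
force: [0.7, 0.6, 0.6]
finger_gap: 0.0871
grasp_force: 0.0
```

Call:
play_rows --pt "-0.3 0 0 0 0 0" --pt "0 0 0 0 0 0" --pt "0 0 0 0 0 0" --pt "0 0 1 0 0 0" --pt "0 0 2 0 0 0" --pt "0 0 2 0 0 0" --pt "0 0 1 0 0 0" --pt "0 0 0 0 0 0" --pt "0 0 0 0 0 0" --pt "0 0 0 0 0 0"

```text
clock: 12.35
tool_pos: [0.5338, -0.1756, 0.099]
tcp_rot: [0.001, 0.707, 0.707, 0.0]
force: [-0.1, 0.1, 0.9]
finger_gap: 0.0873
grasp_force: 0.0
```

```bash
python3 - <<'E'
from h import *
c,im=snap('scene','s4');a=im[90:290,130:430];cv2.imwrite('pics/s4c.png',cv2.resize(a,None,fx=2.6,fy=2.6))
E
```

```text
(no output)
```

View pics/s4c.png

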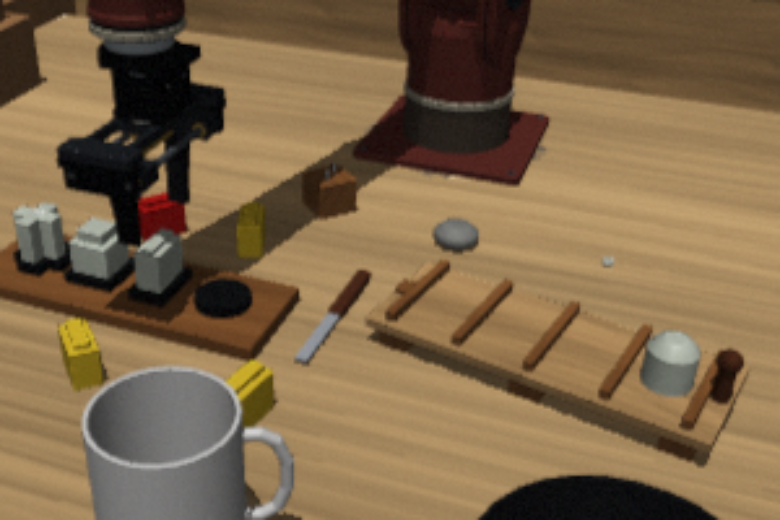

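The round cast stands upright in the bay next to the post, crop (670,360). The finger's apparent place near (125,240) needs a check against the projection of the TCP.

```bash
python3 - <<'E'
from h import *
c=camera_info('scene')
f=lambda X:((proj(c,X)-[130,90])*2.6).round(0)
print('front',f((.58,-.176,.099)),'rear',f((.487,-.176,.099)),'obl top',f((.532,-.176,.078)),'round placed base/top',f((.516,.328,.03)),f((.516,.328,.078)))
for n,uv in [('base bottom',(669,393)),]: print(ray(c,(130+uv[0]/2.6,90+uv[1]/2.6),.03))
c2,im=snap('wrist','w4');print(proj(c2,(.532,-.176,.078)))
im2=snap('side','sd4')[1];cv2.imwrite('pics/sd4c.png',cv2.resize(im2[120:370,150:400],None,fx=2.3,fy=2.3))
E
```

```text
front [129. 242.] rear [176. 201.] obl top [156. 238.] round placed base/top [664. 381.] [674. 338.]
[0.53142637 0.33391775 0.03      ]
[251.14727734 231.64101267]
```

View pics/sd4c.png

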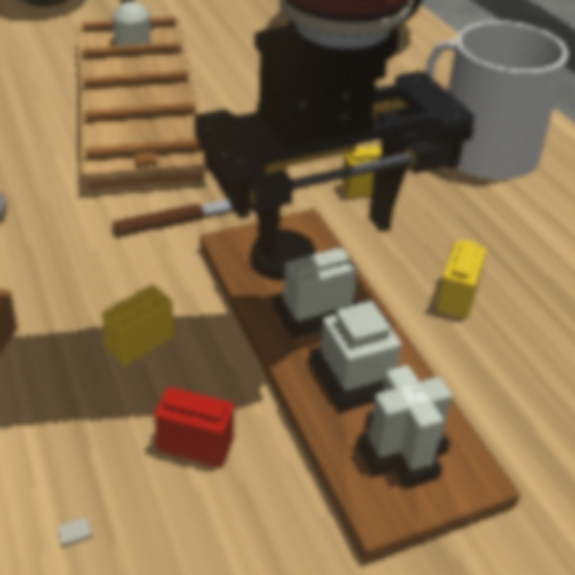

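The projected finger tips (129,242) and (176,201) match the picture, and so does the placed round cast. The side view shows the fingers straddling the oblong, so I continue.

Call:
play_rows --pt "0 0 1.2 0 0 0" --pt "0 0 1.5 0 0 0" --pt "0 0 1.5 0 0 0" --pt "0 0 1 0 0 0" --pt "0 0 0.6 0 0 0" --pt "0 0 0.3 0 0 0" --pt "0 0 0 0 0 0" --pt "0 0 0 0 0 0" --pt "0 0 0 0 0 0" --pt "0 0 0 0 0 0"

```text
clock: 13.5
tool_pos: [0.5334, -0.1758, 0.0375]
tcp_rot: [0.0, 0.707, 0.707, 0.0]
force: [-0.9, 0.1, 0.2]
finger_gap: 0.0869
grasp_force: 0.0
```

Call:
play_rows --pt "0 0 0 0 0 0" --pt "0 0 0 0 0 0" --pt "0 0 0 0 0 0" --pt "0 0 0 0 0 0" --pt "0 0 0 0 0 0" --pt "0 0 0 0 0 0" --pt "0 0 0 0 0 0" --pt "0 0 0 0 0 0" --pt "0 0 0 0 0 0" --pt "0 0 0 0 0 0" --claw 1 --newtons 20

```text
clock: 14.5
tool_pos: [0.533, -0.1757, 0.037]
tcp_rot: [-0.0, 0.707, 0.707, -0.0]
force: [0.2, -0.3, -0.7]
finger_gap: 0.0515
grasp_force: 20.0
```

Call:
play_rows --pt "0 0 -0.5 0 0 0" --pt "0 0 -1.5 0 0 0" --pt "0 0 -2 0 0 0" --pt "0 0 -2 0 0 0" --pt "0 0 -2 0 0 0" --pt "0 0 -2 0 0 0" --pt "0 0 -1.5 0 0 0" --pt "0 0 -0.5 0 0 0" --pt "1 0 0 0 0 0" --pt "2.2 0 0 0 0 0"

```text
clock: 15.5
tool_pos: [0.5323, -0.1444, 0.1563]
tcp_rot: [-0.0, 0.708, 0.706, -0.001]
force: [-0.2, -0.8, -0.9]
finger_gap: 0.0517
grasp_force: 20.0
```

Call:
play_rows --pt "4 -0.4 0 0 0 0" --pt "4.7 -0.4 0 0 0 0" --pt "4.7 -0.4 0 0 0 0" --pt "4.7 -0.4 0 0 0 0" --pt "4.7 -0.4 0 0 0 0" --pt "4.7 -0.4 0 0 0 0" --pt "4.7 -0.4 0 0 0 0" --pt "4.5 -0.4 0 0 0 0" --pt "2.4 -0.2 0 0 0 0" --pt "1 0 0 0 0 0"

```text
clock: 16.5
tool_pos: [0.4969, 0.2609, 0.1558]
tcp_rot: [-0.001, 0.705, 0.709, -0.001]
force: [-1.2, -0.7, -0.7]
finger_gap: 0.0517
grasp_force: 20.0
```

Call:
play_rows --pt "0 0 0 0 0 0.11" --pt "0 0 0 0 0 0.1" --pt "0 0 0 0 0 0" --pt "0 0 1 0 0 0" --pt "0 0 2 0 0 0" --pt "0 0 2 0 0 0" --pt "0 0 2 0 0 0" --pt "0 0 1 0 0 0" --pt "0 0 0 0 0 0" --pt "0 0 0 0 0 0"

```text
clock: 17.5
tool_pos: [0.4993, 0.2573, 0.0774]
tcp_rot: [-0.0, 0.777, 0.629, 0.0]
force: [-0.3, -0.3, -0.7]
finger_gap: 0.0523
grasp_force: 20.0
```

Call:
play_rows --pt "0 0 1 0 0 0" --pt "0 0 1 0 0 0" --pt "0 0 0.8 0 0 0" --pt "0 0 0.5 0 0 0" --pt "0 0 0.3 0 0 0" --pt "0 0 0.2 0 0 0" --pt "0 0 0.1 0 0 0" --pt "0 0 0.1 0 0 0" --pt "0 0 0 0 0 0" --pt "0 0 0 0 0 0"

```text
clock: 18.5
tool_pos: [0.4992, 0.2574, 0.0372]
tcp_rot: [0.0, 0.777, 0.629, 0.0]
force: [0.0, 0.7, -0.3]
finger_gap: 0.0518
grasp_force: 20.0
```

Call:
play_rows --pt "0 0 0 0 0 0" --pt "0 0 0 0 0 0" --pt "0 0 0 0 0 0" --pt "0 0 0 0 0 0" --pt "0 0 0 0 0 0" --pt "0 0 0 0 0 0" --pt "0 0 -2 0 0 0" --pt "0 0 -3 0 0 0" --pt "0 0 -4 0 0 -0.11" --pt "0 0 -3 0 0 -0.1" --claw -1

```text
clock: 19.5
tool_pos: [0.4993, 0.2576, 0.1593]
tcp_rot: [0.0, 0.706, 0.709, 0.001]
force: [1.2, 1.1, -0.5]
finger_gap: 0.0866
grasp_force: 0.0
```

Call:
play_rows --pt "-5 0.4 0 0 0 0" --pt "-5 0.4 0 0 0 0" --pt "-5 0.4 0 0 0 0" --pt "-5 0.4 0 0 0 0" --pt "-5 0.4 0 0 0 0" --pt "-5 0.4 0 0 0 0" --pt "-5 0.4 0 0 0 0" --pt "-5 0.4 0 0 0 0" --pt "-5 0.1 0 0 0 0" --pt "-5 0 0 0 0 0"

```text
clock: 20.5
tool_pos: [0.5318, -0.2433, 0.1572]
tcp_rot: [0.0, 0.707, 0.707, 0.0]
force: [0.5, 0.2, 0.2]
finger_gap: 0.0871
grasp_force: 0.0
```

Call:
play_rows --pt "-0.4 0 0 0 0 0" --pt "0 0 0 0 0 0" --pt "0 0 0 0 0 0" --pt "0 0 1 0 0 0" --pt "0 0 2 0 0 0" --pt "0 0 2 0 0 0" --pt "0 0 1 0 0 0" --pt "0 0 0 0 0 0" --pt "0 0 0 0 0 0" --pt "0 0 0 0 0 0"

```text
clock: 21.5
tool_pos: [0.5326, -0.2454, 0.0981]
tcp_rot: [0.001, 0.707, 0.707, 0.0]
force: [-0.4, -0.5, 0.2]
finger_gap: 0.0871
grasp_force: 0.0
```

Call:
play_rows --pt "-0.1 0 1.2 0 0 0" --pt "0 0 1.5 0 0 0" --pt "0 0 1.5 0 0 0" --pt "0 0 1 0 0 0" --pt "0 0 0.6 0 0 0" --pt "0 0 0.2 0 0 0" --pt "0 0 0 0 0 0" --pt "0 0 0 0 0 0" --pt "0 0 0 0 0 0" --pt "0 0 0 0 0 0"

```text
clock: 22.5
tool_pos: [0.5322, -0.2465, 0.0375]
tcp_rot: [0.0, 0.707, 0.707, 0.0]
force: [-0.7, -0.4, -0.3]
finger_gap: 0.0871
grasp_force: 0.0
```

Call:
play_rows --pt "0 0 0 0 0 0" --pt "0 0 0 0 0 0" --pt "0 0 0 0 0 0" --pt "0 0 0 0 0 0" --pt "0 0 0 0 0 0" --pt "0 0 0 0 0 0" --pt "0 0 0 0 0 0" --pt "0 0 0 0 0 0" --pt "0 0 0 0 0 0" --pt "0 0 0 0 0 0" --claw 1 --newtons 20

```text
clock: 23.5
tool_pos: [0.5319, -0.2464, 0.037]
tcp_rot: [-0.0, 0.707, 0.707, -0.0]
force: [-0.3, -0.2, -0.2]
finger_gap: 0.044
grasp_force: 19.9
```

Call:
play_rows --pt "0 0 -0.5 0 0 0" --pt "0 0 -1.5 0 0 0" --pt "0 0 -2 0 0 0" --pt "0 0 -2 0 0 0" --pt "0 0 -2 0 0 0" --pt "0 0 -2 0 0 0" --pt "0 0 -1.5 0 0 0" --pt "0 0 -0.5 0 0 0" --pt "1 0 0 0 0 0" --pt "2.2 0 0 0 0 0"

```text
clock: 24.5
tool_pos: [0.5311, -0.2151, 0.1562]
tcp_rot: [-0.0, 0.708, 0.706, -0.001]
force: [0.3, 1.0, -0.9]
finger_gap: 0.0438
grasp_force: 19.9
```

Call:
play_rows --pt "4 -0.5 0 0 0 0" --pt "4.7 -0.5 0 0 0 0" --pt "4.7 -0.5 0 0 0 0" --pt "4.7 -0.5 0 0 0 0" --pt "4.7 -0.6 0 0 0 0" --pt "4.7 -0.6 0 0 0 0" --pt "4.7 -0.6 0 0 0 0" --pt "4.5 -0.6 0 0 0 0" --pt "2.4 -0.4 0 0 0 0" --pt "1 0 0 0 0 0"

```text
clock: 25.5
tool_pos: [0.4819, 0.1901, 0.156]
tcp_rot: [-0.001, 0.705, 0.709, -0.001]
force: [0.1, -0.8, -1.2]
finger_gap: 0.044
grasp_force: 19.9
```

Call:
play_rows --pt "0 0 0 0 0 0.11" --pt "0 0 0 0 0 0.1" --pt "0 0 0 0 0 0" --pt "0 0 1 0 0 0" --pt "0 0 2 0 0 0" --pt "0 0 2 0 0 0" --pt "0 0 2 0 0 0" --pt "0 0 1 0 0 0" --pt "0 0 0 0 0 0" --pt "0 0 0 0 0 0"

```text
clock: 26.5
tool_pos: [0.4842, 0.1866, 0.0773]
tcp_rot: [-0.0, 0.777, 0.629, 0.0]
force: [-0.6, 1.2, -0.1]
finger_gap: 0.0442
grasp_force: 19.9
```

Call:
play_rows --pt "0 0 1 0 0 0" --pt "0 0 1 0 0 0" --pt "0 0 0.8 0 0 0" --pt "0 0 0.5 0 0 0" --pt "0 0 0.3 0 0 0" --pt "0 0 0.2 0 0 0" --pt "0 0 0.1 0 0 0" --pt "0 0 0.1 0 0 0" --pt "0 0 0 0 0 0" --pt "0 0 0 0 0 0"

```text
clock: 27.5
tool_pos: [0.4841, 0.1867, 0.0372]
tcp_rot: [0.0, 0.777, 0.629, 0.0]
force: [0.5, 0.2, -0.5]
finger_gap: 0.0438
grasp_force: 19.9
```

Call:
play_rows --pt "0 0 0 0 0 0" --pt "0 0 0 0 0 0" --pt "0 0 0 0 0 0" --pt "0 0 0 0 0 0" --pt "0 0 0 0 0 0" --pt "0 0 0 0 0 0" --pt "0 0 -2 0 0 0" --pt "0 0 -3 0 0 0" --pt "0 0 -4 0 0 -0.11" --pt "0 0 -3 0 0 -0.1" --claw -1

```text
clock: 28.5
tool_pos: [0.4842, 0.1868, 0.1593]
tcp_rot: [0.0, 0.706, 0.709, 0.001]
force: [0.7, -0.2, -0.1]
finger_gap: 0.0872
grasp_force: 0.0
```

Call:
play_rows --pt "-5 0.5 0 0 0 0" --pt "-5 0.5 0 0 0 0" --pt "-5 0.5 0 0 0 0" --pt "-5 0.5 0 0 0 0" --pt "-5 0.5 0 0 0 0" --pt "-5 0.5 0 0 0 0" --pt "-5 0.5 0 0 0 0" --pt "-5 0.5 0 0 0 0" --pt "-5 0.5 0 0 0 0" --pt "-5 0.2 0 0 0 0"

```text
clock: 29.5
tool_pos: [0.5309, -0.3129, 0.1571]
tcp_rot: [0.0, 0.707, 0.707, 0.0]
force: [0.9, 0.1, -0.6]
finger_gap: 0.087
grasp_force: 0.0
```

Call:
play_rows --pt "-0.6 0 0 0 0 0" --pt "0 0 0 0 0 0" --pt "0 0 0 0 0 0" --pt "0 0 1 0 0 0" --pt "0 0 2 0 0 0" --pt "0 0 2 0 0 0" --pt "0 0 1 0 0 0" --pt "0 0 0 0 0 0" --pt "0 0 0 0 0 0" --pt "0 0 0 0 0 0"

```text
clock: 30.5
tool_pos: [0.5314, -0.3172, 0.0982]
tcp_rot: [0.001, 0.707, 0.707, 0.0]
force: [0.2, -0.3, 0.0]
finger_gap: 0.0871
grasp_force: 0.0
```

```bash
python3 - <<'E'
from h import *
c,im=snap('scene','s5');cv2.imwrite('pics/s5c.png',cv2.resize(im[110:280,110:440],None,fx=2.4,fy=2.4))
E
```

View pics/s5c.png

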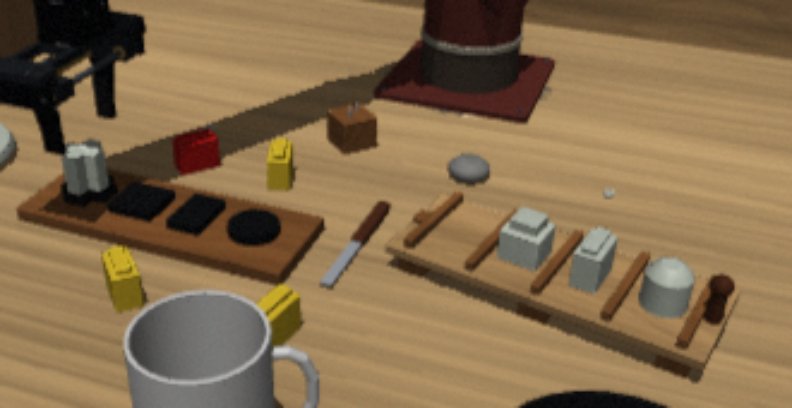

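Round, oblong and square stand upright in their bays, at crop (668,287), (593,260) and (527,238). Only the cross is left, at (85,170).

Call:
play_rows --pt "-0.1 0 1.2 0 0 0" --pt "0 0 1.5 0 0 0" --pt "0 0 1.5 0 0 0" --pt "0 0 1 0 0 0" --pt "0 0 0.6 0 0 0" --pt "0 0 0.2 0 0 0" --pt "0 0 0 0 0 0" --pt "0 0 0 0 0 0" --pt "0 0 0 0 0 0" --pt "0 0 0 0 0 0"

```text
clock: 31.55
tool_pos: [0.531, -0.3182, 0.0375]
tcp_rot: [0.0, 0.707, 0.707, 0.0]
force: [-0.1, 0.2, -0.7]
finger_gap: 0.087
grasp_force: 0.0
```

Call:
play_rows --pt "0 0 0 0 0 0" --pt "0 0 0 0 0 0" --pt "0 0 0 0 0 0" --pt "0 0 0 0 0 0" --pt "0 0 0 0 0 0" --pt "0 0 0 0 0 0" --pt "0 0 0 0 0 0" --pt "0 0 0 0 0 0" --pt "0 0 0 0 0 0" --pt "0 0 0 0 0 0" --claw 1 --newtons 20

```text
clock: 32.55
tool_pos: [0.5307, -0.3181, 0.0371]
tcp_rot: [-0.0, 0.707, 0.707, -0.0]
force: [-0.2, -0.6, 0.1]
finger_gap: 0.05
grasp_force: 19.9
```

Call:
play_rows --pt "0 0 -0.5 0 0 0" --pt "0 0 -1.5 0 0 0" --pt "0 0 -2 0 0 0" --pt "0 0 -2 0 0 0" --pt "0 0 -2 0 0 0" --pt "0 0 -2 0 0 0" --pt "0 0 -1.5 0 0 0" --pt "0 0 -0.5 0 0 0" --pt "1 0 0 0 0 0" --pt "2.2 0 0 0 0 0"

```text
clock: 33.55
tool_pos: [0.5297, -0.2868, 0.1562]
tcp_rot: [-0.0, 0.708, 0.706, -0.001]
force: [1.0, 0.4, -1.1]
finger_gap: 0.0499
grasp_force: 19.9
```

Call:
play_rows --pt "4 -0.7 0 0 0 0" --pt "4.7 -0.7 0 0 0 0" --pt "4.7 -0.7 0 0 0 0" --pt "4.7 -0.7 0 0 0 0" --pt "4.7 -0.7 0 0 0 0" --pt "4.7 -0.7 0 0 0 0" --pt "4.7 -0.7 0 0 0 0" --pt "4.5 -0.7 0 0 0 0" --pt "2.4 -0.5 0 0 0 0" --pt "1.1 0 0 0 0 0"

```text
clock: 34.55
tool_pos: [0.4679, 0.119, 0.1561]
tcp_rot: [-0.001, 0.705, 0.709, -0.001]
force: [0.2, -0.2, -0.8]
finger_gap: 0.0505
grasp_force: 19.9
```

Call:
play_rows --pt "0 0 0 0 0 0.11" --pt "0 0 0 0 0 0.1" --pt "0 0 0 0 0 0" --pt "0 0 1 0 0 0" --pt "0 0 2 0 0 0" --pt "0 0 2 0 0 0" --pt "0 0 2 0 0 0" --pt "0 0 1 0 0 0" --pt "0 0 0 0 0 0" --pt "0 0 0 0 0 0"

```text
clock: 35.55
tool_pos: [0.47, 0.1158, 0.0773]
tcp_rot: [-0.0, 0.777, 0.629, 0.0]
force: [0.1, -0.3, -1.5]
finger_gap: 0.0498
grasp_force: 19.9
```

Next I set it down and release, then rise and back off to about z 0.30 and y 0.05 for a check from the wrist.

Call:
play_rows --pt "0 0 1 0 0 0" --pt "0 0 1 0 0 0" --pt "0 0 0.8 0 0 0" --pt "0 0 0.5 0 0 0" --pt "0 0 0.3 0 0 0" --pt "0 0 0.2 0 0 0" --pt "0 0 0.1 0 0 0" --pt "0 0 0.1 0 0 0" --pt "0 0 0 0 0 0" --pt "0 0 0 0 0 0"

```text
clock: 36.55
tool_pos: [0.4698, 0.1159, 0.0372]
tcp_rot: [0.0, 0.777, 0.629, 0.0]
force: [-0.2, -1.3, -1.6]
finger_gap: 0.0496
grasp_force: 19.9
```

Call:
play_rows --pt "0 0 0 0 0 0" --pt "0 0 0 0 0 0" --pt "0 0 0 0 0 0" --pt "0 0 0 0 0 0" --pt "0 0 0 0 0 0" --pt "0 0 0 0 0 0" --pt "0 0 -2 0 0 0" --pt "0 0 -3 0 0 0" --pt "0 0 -4 0 0 -0.11" --pt "0 0 -3 0 0 -0.1" --claw -1

```text
clock: 37.55
tool_pos: [0.47, 0.1161, 0.1592]
tcp_rot: [0.0, 0.706, 0.709, 0.001]
force: [0.3, 0.4, -0.6]
finger_gap: 0.0868
grasp_force: 0.0
```

Call:
play_rows --pt "0 0.7 -2.5 0 0 0" --pt "0.5 0.7 -2.5 0 0 0" --pt "0.5 0.7 -2.5 0 0 0" --pt "0.5 0.7 -2.5 0 0 0" --pt "0.5 0.7 -2.5 0 0 0" --pt "0.5 0.5 -2.5 0 0 0" --pt "0 0 0 0 0 0" --pt "0 0 0 0 0 0" --pt "0 0 0 0 0 0" --pt "0 0 0 0 0 0"

```text
clock: 38.55
tool_pos: [0.5092, 0.1405, 0.306]
tcp_rot: [-0.0, 0.707, 0.707, -0.001]
force: [-0.2, 0.4, -0.1]
finger_gap: 0.0869
grasp_force: 0.0
```

```bash
python3 - <<'E'
from h import *
s=get_state();print(s['tool_pos'])
c,im=snap('wrist','w6');cv2.imwrite('pics/w6c.png',cv2.resize(im[0:240,130:370],None,fx=2.5,fy=2.5,interpolation=2))
import pickle;pickle.dump(c,open('c6.pkl','wb'))
u=np.array([np.cos(.215),-np.sin(.215)]);v=np.array([np.sin(.215),np.cos(.215)])
for y in (.108,.036,-.036,-.108):
    p=np.array([.4915,.2215])+y*v;print(y,((proj(c,(*p,.078))-[130,0])*2.5).round(0))
E
```

```text
[0.50922362 0.14052949 0.30603001]
0.108 [324. -23.]
0.036 [289. 157.]
-0.036 [257. 319.]
-0.108 [227. 467.]
```

View pics/w6c.png

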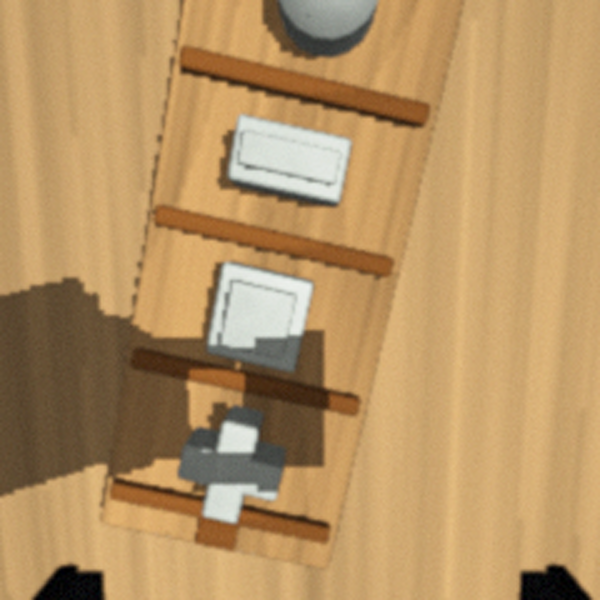

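The wrist view shows the oblong (289,158), square (260,317) and cross (231,467) centred in their bays, each within about 4 px of the projected centre. The round cast is in the post bay, so I'm handing the job in.

```bash
python3 -c "
from station import *
print(finish_job())"
```

```text
the job is handed in; nothing more can be done
None
```

All four casts stand upright in their own bays, in order from the start post: round, oblong, square, cross. The job was handed in at about 39 s; the hand-in returned no verdict.

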